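# Key the spring-bar tin's lid onto its pin and press it home

### The job

Close the spring-bar tin: with your fingertips, push the stud round to turn the raised lid until its notch is over the locating pin beside the tin's lug, then gently press down on the hub until the lid is fully home, and take the hand away. Do not pick up or pull up the lid, do not force it, and leave everything else on the table where it lies.

Things in the scene. Friction and masses are not known exactly. Their poses are not given: they have to be found in the camera images.
- tin: round steel spring-bar tin, fixed to the table: drum 140 mm across and 30 mm high, its top face at z = 30 mm. Origin: centre of its underside, on the table. Its x axis points through a square lug on its side (18 mm wide, reaching out to 88 mm from the centre, 30 mm high) and the locating pin, which stands on the top face just inboard of that lug.
- pin (a point): domed tip of the steel locating pin: 8 mm diameter, fixed, 61 mm from the tin's centre along the tin's x axis, tip at z = 39 mm (9 mm above the drum's top face). It stays under the lid until the notch comes over it.
- lid: aluminium lid of the tin: disc 132 mm across, 6 mm thick, on the tin's own central axis. Origin: centre of its underside, at the start 10 mm above the drum's top face (z = 40 mm, upper face z = 46 mm, just clear of the pin's tip). Its x axis points from the centre through its notch. It turns freely either way without end stops (about 0.04 N m of friction) and stays at the angle where it is left.
- notch (a point): point in the lid's one notch, 61 mm from the lid's centre along the lid's x axis, at mid-thickness. The notch is open to the rim and narrows inward: about 17 mm wide at the rim, 15 mm at this point, 12 mm at its inner end 54 mm from the centre.
- stud (a point): top centre of the upright steel stud by which the lid is turned: 12 mm diameter, 22 mm tall above the lid's upper face, 44 mm from the lid's centre on the side directly opposite the notch.
- hub (a point): centre of the top of the flat round hub in the middle of the lid, the place to press: 30 mm diameter, 8 mm above the lid's upper face (z = 54 mm at the start, 44 mm when the lid is home).
- collar (a joint): height of the lid on its stiff central collar, m: 0 at the start, grows as the lid goes down, 0.010 when the lid is fully home on the drum; negative if the lid is pulled up. The collar takes about 3 N to move and stays at the height where it is left; unless the notch is over the pin the pin stops the lid after 1 to 2 mm.
- loupe: bystander, loose: brass eyepiece loupe, 34 mm across, 32 mm tall; origin at its underside (on the table). Not part of the job.
- bracelet: bystander, loose: closed steel link bracelet lying as an oval, 76 x 64 mm, 18 mm tall; origin at its underside (on the table). Not part of the job.
- watch_head: bystander, loose: red plastic watch head without a band, 42 mm across, 11 mm tall; origin at its underside (on the table). Not part of the job.
- jar: bystander, loose: small glass jar with a steel cap, 40 mm across, 48 mm tall; origin at its underside (on the table). Not part of the job.
- pliers: bystander, loose: orange-handled pliers lying flat, 150 mm long, 14 mm tall; origin at its underside (on the table). Not part of the job.
- driver: bystander, loose: small black-handled screwdriver lying flat, 130 mm long; origin at its underside (on the table). Not part of the job.
- brush: bystander, loose: small wooden brush lying flat, 160 mm long; origin at its underside (on the table). Not part of the job.
Not all that is in view belongs to the job. Of the things that look like the tin, the middle-sized one is meant.

How it is judged:
At the end, for the whole second after the job is handed in: The lid is home: at least 8 of its 10 mm down (joint collar over 0.008), its notch within 6 mm of the pin seen from above, and at rest (value of joint collar above 0.008 m and horizontal distance between notch and pin below 0.006 m and velocity of joint collar below 0.005 m/s and angular speed of lid below 0.1 rad/s); the robot touches nothing.
It fails at once if the lid is pulled or lifted up by more than 4 mm (value of joint collar below -0.004 m).
It fails at once if the lid is forced: more than 60 N between the fingers and the lid (contact force between the fingers and lid above 60 N).
It fails at once if any of the loupe, bracelet, watch head, jar, pliers, screwdriver or brush is moved by more than 20 mm or picked up (distance of any of loupe, bracelet, watch_head, jar, pliers, driver, brush from where it was at the start of the episode above 0.02 m).
It also fails if it takes over 38 s, if anything falls off the work surface, if the arm or the gripper's body presses on something with over 40 N, if the wrist force passes 120 N, or if a joint passes its speed limit or range.

### The arm

A 7-joint arm with a two-finger parallel gripper is mounted at the origin on the work surface. World frame = base frame: x ahead of the robot, y to its left, z up, the work surface at z = 0. Lengths are in m, angles in rad, forces in N, time in s.
With the tool pointing down it reaches from about 0.425 to 0.925 m from the base axis. Payload 6.8 kg.
Tool frame: the origin (TCP) lies on the centre line of the jaws, within the pads' length; the fingertips stand 17 mm ahead of it and the grasp point (between the pads) lies 2 mm behind it; z points along the fingers, x is the direction in which the jaws open and shut, and the axes are right-handed (so a half turn about z gives the same grasp; the last joint's range is limited). The gripper opens to 85 mm and grips with 20 to 120 N. Pads are 22 mm wide; open, the fingers measure 114 mm over their backs; the gripper's body (76 mm by 85 mm) begins 54 mm behind the grasp point. The pads swing forward as they close: fully open they stand 13 mm farther back than shut.
Start: joints at [-1.288, 0.477, 0.022, 1.555, -0.011, 1.109, -0.083], TCP at [0.257, 0.624, 0.248] pointing down, gripper open.
Joint ranges: [-2.96, 2.96], [-0.34, 2.1], [-1.41, 1.46], [0.24, 2.44], [-1.37, 4.51], [0.17, 1.92], [-2.96, 2.96]. Speed limits (rad/s): [2.39, 2.39, 3.14, 3.14, 3.14, 3.14, 3.14].

### API

Orientations are given as a unit quaternion [w, x, y, z].
In Python, from station import status, read_camera, camera_model, bot gives the robot as it stands.
- The arm moves only by the tool arm_command, never from a script. Its argument "series" is a list of rows, each a list of 3 entries, a list of its own where there are three numbers: the finger opening in mm, from 0 to 85.4, then the shift along the tool's x, y, z in mm, then the turn about the tool's z in rad. In form: [[gripper, [dx, dy, dz], roll], ...]. A call has 1 to 8 rows; each row is the pose to reach, as a shift and turn from the pose commanded when the call began, along the tool's axes at that moment; what a row does not reach only later rows make up. A row lasts 1/8 s, in which the tool goes at most 62.5 mm and 10.7 degrees, less where a joint would pass 70% of its speed; a pose out of reach is approached as far as the arm can. A call with a gripper value outside its range is refused whole. The fingers move at their own pace and stop on an object; "squeeze" is the grip in N (left out, the last holds). Time passes only in rows, so rows that repeat a pose let the fingers close. It gives the time, the measured TCP pose, the force and the opening at its end, in the units of the state.
- status.get_obs(): the state, without advancing time (a new reading comes with each control period).
- read_camera(name): name is "scene" or "top" or "wrist"; returns the picture (384x512x3 uint8, blue, green, red); there is no depth.
- camera_model(name): a dict with "fov_y" (degrees; the focal length in pixels is half the picture's height over the tangent of half this angle, whatever the lens; pixels are square), "cx", "cy" (the principal point, pixels), "R" (3x3) and "t" (3): a world point X has camera coordinates R X + t. Camera axes: x right, y down, z forward; pixel columns grow to the right and rows downward; lengths in m; the calibration is good to about 2 mm. A picture is of the moment at which its call begins: read the wrist's pose just before it. camera_model takes no time and is no camera call; for the wrist camera it gives the pose at the moment of the call.
- bot.hand_in(): hands the job in, once; it reports no verdict.
The state is a dict: "t": time; "q": joint angles; "joint_vel": joint speeds; "joint_torque": joint torques, N m; "eef_pos": TCP position; "tool_rot": TCP orientation; "contact_force": force on the tool from outside, world axes, zero at the start; "torque": the same for the moment, N m; "gripper_width": opening from 0.0 (shut) to 1.0 (fully open).
Only numpy, scipy, OpenCV 4.12 (cv2) and the standard library are available. Lean on these libraries where they do the work, as an engineer would, in place of code of your own. Each camera call takes 0.05 s, during which the arm holds its last target.

## Working session

There is one attempt and no reset: what is moved stays moved. The work goes in short steps, Python scripts to look and compute and a tool call to move; the robot and the scene stay as the last step left them, time stands still between calls to the robot, and variables do not carry over. Pictures are saved under pics/ and viewed, and the job is handed in when it is done.

Besides the shell and the picture viewer there is one more tool, called after ">>>" by a JSON object that holds its "name" and its "arguments". arm_command: Moves the arm, as the interface text tells. Its arguments: {"type":"object","properties":{"series":{"type":"array"},"squeeze":{"type":"number"}},"required":["series"]}

```bash
ls; mkdir -p pics; python3 - <<'E'
from station import status, read_camera, camera_model, bot
import cv2, numpy as np
o=status.get_obs()
for k in o: print(k,o[k])
for n in ["scene","top"]:
    cv2.imwrite(f"pics/{n}0.png",read_camera(n)); print(n,camera_model(n))
E
```

```text
pics
t 0.0
q [-1.28811689  0.47779731  0.02233494  1.55647063 -0.01149056  1.10932197
 -0.08308947]
joint_vel [ 0.00024587 -0.000471    0.00058375  0.00053252  0.00054168  0.00021528
  0.00041306]
joint_torque [ 1.63345217e-04 -5.96460021e+01  1.60761852e+00 -2.81209660e+01
  1.23438437e-02  9.16521123e-03 -8.98071420e-06]
eef_pos [0.25690621 0.62357327 0.24731939]
tool_rot [ 5.78893080e-04  8.30924376e-01  5.56384587e-01 -7.33656474e-04]
contact_force [-0.32804259  0.45872286 -0.14637635]
torque [ 0.03624403 -0.01970223  0.0012044 ]
gripper_width 1.0012604001824692
scene {'fov_y': 49.37414808312371, 'cx': 253.66579852845453, 'cy': 197.32362634794927, 'R': array([[ 0.84766258,  0.53038923,  0.01246641],
       [ 0.39738476, -0.61917731, -0.6772775 ],
       [-0.35150177,  0.57905675, -0.73562204]]), 't': array([-0.46061623, -0.18570612,  1.32844766])}
top {'fov_y': 57.33129419717158, 'cx': 255.73761329492194, 'cy': 188.73485677365636, 'R': array([[-0.0079029 , -0.99986501,  0.01440495],
       [-0.98998726,  0.00579292, -0.14103781],
       [ 0.14093532, -0.01537532, -0.98989941]]), 't': array([-0.02298403,  0.56005169,  0.86829977])}
```

View pics/scene0.png

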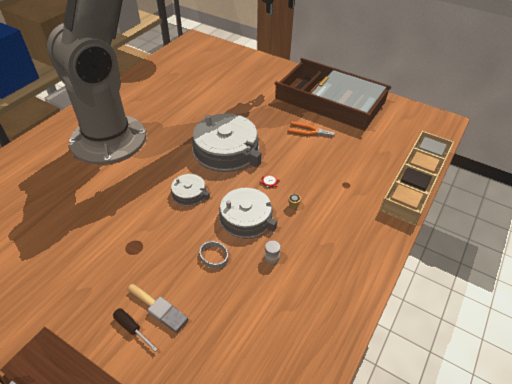

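View pics/top0.png

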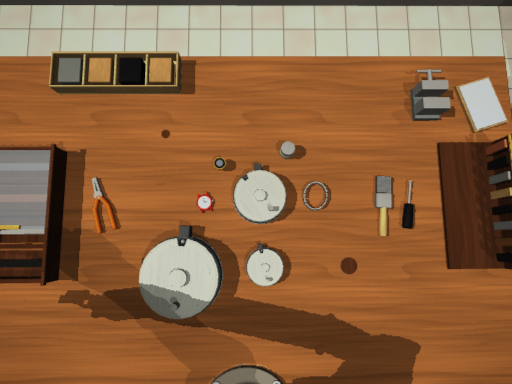

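Candidates in the top view are the big tin (180,277), the middle one (260,195) and the small one (265,267). The middle-sized one at (260,195) is meant. I'll check it in a close crop.

```bash
cat > h.py <<'E'
import numpy as np, cv2
from station import camera_model
def proj(m,X):
    X=np.atleast_2d(X); c=X@np.array(m['R']).T+m['t']; f=192/np.tan(np.radians(m['fov_y']/2))
    return np.c_[m['cx']+f*c[:,0]/c[:,2], m['cy']+f*c[:,1]/c[:,2]]
def back(m,uv,z):
    f=192/np.tan(np.radians(m['fov_y']/2)); R=np.array(m['R']);C=-R.T@m['t']
    d=R.T@np.array([(uv[0]-m['cx'])/f,(uv[1]-m['cy'])/f,1]); return C+d*(z-C[2])/d[2]
def crop(img,u,v,h,s,name):
    x,y=int(u-h),int(v-h); c=img[max(y,0):y+2*h,max(x,0):x+2*h]
    cv2.imwrite(name,cv2.resize(c,None,fx=s,fy=s,interpolation=cv2.INTER_CUBIC)); print(name,max(x,0),max(y,0),s)
E
python3 - <<'E'
import cv2; from h import *
crop(cv2.imread('pics/top0.png'),262,192,38,8,'pics/topc.png')
crop(cv2.imread('pics/scene0.png'),248,210,38,8,'pics/scenec.png')
E
```

```text
pics/topc.png 224 154 8
pics/scenec.png 210 172 8
```

View pics/topc.png

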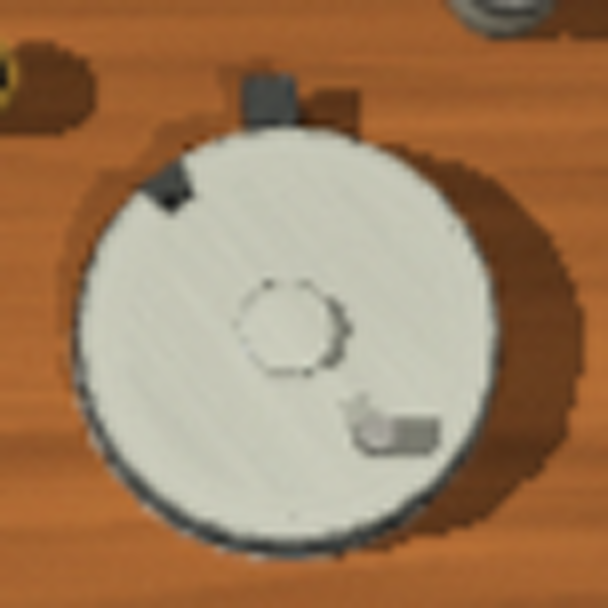

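View pics/scenec.png

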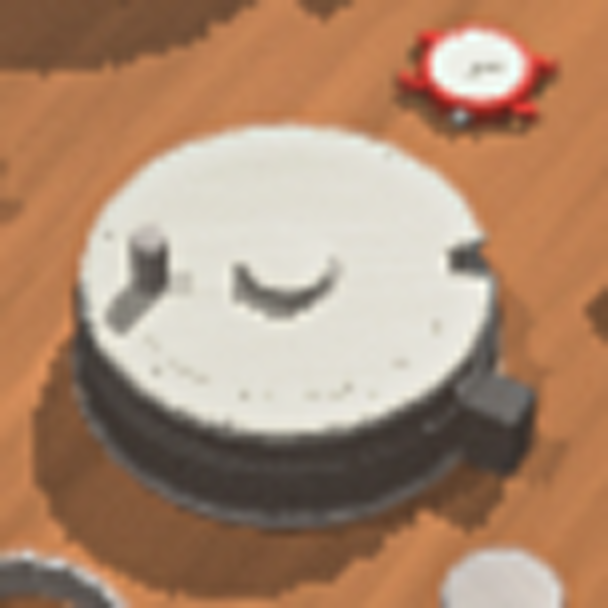

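```bash
cat > m.py <<'E'
from h import *
def px(p,x0,y0,s=8): return ((p[0]+.5)/s-.5+x0,(p[1]+.5)/s-.5+y0)
T=camera_model('top');S=camera_model('scene')
t=lambda p,z: back(T,px(p,224,154),z)
s=lambda p,z: back(S,px(p,210,172),z)
if __name__=='__main__':
    ct=t((290,328),.054); cs=s((285,268),.054)
    print('hub',ct,cs)
    print('rim',[ (t(a,.046)+t(b,.046))/2 for a,b in [((78,330),(497,330)),((287,127),(287,540))]])
    for n,z,a,b in [('stud',.068,(377,427),(150,240)),('notch',.046,(168,186),(468,257)),('lugouter',.030,(271,75),(515,393))]:
        A=t(a,z);B=s(b,z)
        print(n,A,B,[np.degrees(np.arctan2(*(q-c)[1::-1])) for q,c in((A,ct),(B,cs))],[np.hypot(*(q-c)[:2]) for q,c in((A,ct),(B,cs))])
    for n,uv,z in [('loupe',(220,162),.032),('jar',(288,147),.048),('brace',(316,195),.018),('watch',(205,202),.011),('small',(265,267),.04),('big',(180,277),.06)]: print(n,back(T,uv,z))
E
python3 m.py
```

```text
hub [ 0.54285737 -0.03685016  0.054     ] [ 0.54340259 -0.04235181  0.054     ]
rim [array([ 0.54321959, -0.03633249,  0.046     ]), array([ 0.54278766, -0.03609558,  0.046     ])]
stud [ 0.50990958 -0.06324026  0.068     ] [ 0.50761109 -0.06592613  0.068     ] [np.float64(-141.30641806482765), np.float64(-146.62881821727115)] [np.float64(0.042213671231405944), np.float64(0.04285767281094946)]
notch [0.59023873 0.0018409  0.046     ] [ 5.87100425e-01 -2.17517863e-04  4.60000000e-02] [np.float64(39.23467653054774), np.float64(43.95639656819241)] [np.float64(0.0611718203755707), np.float64(0.06070254721140039)]
lugouter [ 0.6301038  -0.03202717  0.03      ] [ 0.62281871 -0.02970414  0.03      ] [np.float64(3.164101232105084), np.float64(9.048832883281701)] [np.float64(0.08737964089506854), np.float64(0.0804169422922563)]
loupe [0.63265681 0.06659001 0.032     ]
jar [ 0.66826123 -0.11179983  0.048     ]
brace [ 0.54529717 -0.18667524  0.018     ]
watch [0.52928126 0.10741555 0.011     ]
small [ 0.36154786 -0.04849137  0.04      ]
big [0.34116061 0.15949206 0.06      ]
```

```bash
cat > g.py <<'E'
from station import status
import numpy as np
from scipy.spatial.transform import Rotation as Ro
def cur():
    o=status.get_obs(); q=o['tool_rot']; R=Ro.from_quat([q[1],q[2],q[3],q[0]]).as_matrix()
    return o,np.array(o['eef_pos']),R
def go(*targets):  # (x,y,z,angle deg of tool x)
    o,p,R=cur(); a0=np.degrees(np.arctan2(R[1,0],R[0,0])); print('t',o['t'],'p',p.round(4),'ang',a0.round(2),'F',np.round(o['contact_force'],2),'w',o['gripper_width'])
    for x,y,z,a in targets:
        d=R.T@(np.array([x,y,z])-p)*1000
        print('->',d.round(1),'roll',round(np.radians(a0-a),3))
E
python3 -c "
from g import *
go((.50,.3,.2,100),(.51,-.063,.17,130))"
```

```text
t 0.1 p [0.257  0.6236 0.2474] ang 67.61 F [ 1.05 -0.41 -0.37] w 0.9976098594297953
-> [-206.6  348.    47.8] roll -0.565
-> [-538.3  495.5   78.4] roll -1.089
```

>>> {"name": "arm_command", "arguments": {"series": [[60, [-26, 44, 6], -0.07], [60, [-52, 87, 12], -0.14], [60, [-78, 131, 18], -0.21], [60, [-104, 174, 24], -0.28], [60, [-130, 218, 30], -0.35], [60, [-156, 262, 36], -0.42], [60, [-182, 305, 42], -0.49], [60, [-207, 348, 48], -0.565]]}}

```text
t: 1.1
eef_pos: [0.5006, 0.2986, 0.1999]
tool_rot: [-0.0, 0.642, 0.767, -0.0]
contact_force: [0.7, 0.2, -0.4]
gripper_width: 0.707
```

```bash
python3 -c "
from g import *
go((.51,-.063,.17,130))"
```

```text
t 1.1 p [0.5006 0.2986 0.1999] ang 100.12 F [ 0.69  0.19 -0.39] w 0.7073362172191713
-> [-357.6  -54.3   30. ] roll -0.521
```

>>> {"name": "arm_command", "arguments": {"series": [[40, [-45, -7, 4], -0.07], [40, [-90, -14, 8], -0.14], [40, [-135, -21, 11], -0.21], [40, [-180, -27, 15], -0.28], [40, [-225, -34, 19], -0.34], [40, [-270, -41, 23], -0.4], [40, [-315, -48, 27], -0.46], [40, [-358, -54, 30], -0.52]]}}

```text
t: 2.1
eef_pos: [0.5084, -0.0634, 0.1699]
tool_rot: [-0.0, 0.424, 0.906, -0.0]
contact_force: [1.5, 0.2, 0.4]
gripper_width: 0.467
```

```bash
python3 - <<'E'
from g import *; from h import *
from station import read_camera
go((.51,-.063,.17,130))
m=camera_model('wrist');i=read_camera('wrist');cv2.imwrite('pics/w1.png',i)
np.save('w1.npy',m,allow_pickle=True)
c=np.array([.543,-.037]);
def P(r,a,z): a=np.radians(a);return [c[0]+r*np.cos(a),c[1]+r*np.sin(a),z]
for n,X in [('hub',P(0,0,.054)),('notch',P(61,40,.046)),('stud',P(.044,220,.068)),('lug',P(.088,4,.03)),('notch',P(.061,40,.046))]: print(n,proj(m,X))
E
```

```text
t 2.1 p [ 0.5084 -0.0634  0.1699] ang 129.87 F [1.5  0.15 0.44] w 0.4671212821862302
-> [-0.7  1.4 -0.1] roll -0.002
hub [[252.89647556 237.77728782]]
notch [[ 258.85172237 1160.92730204]]
stud [[252.43316625 195.64200365]]
lug [[203.57342794 290.1003525 ]]
notch [[253.33015933 291.05910714]]
```

View pics/w1.png

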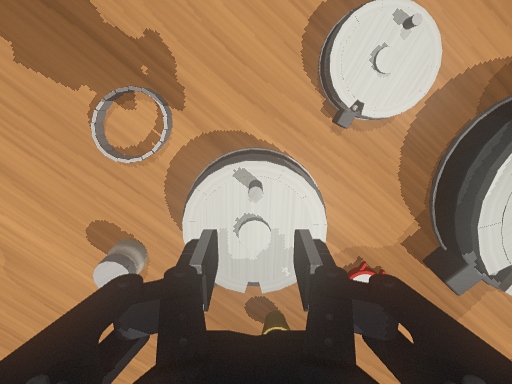

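```bash
python3 - <<'E'
import cv2; from h import *
crop(cv2.imread('pics/w1.png'),255,225,75,5,'pics/w1c.png')
E
```

```text
pics/w1c.png 180 150 5
```

View pics/w1c.png

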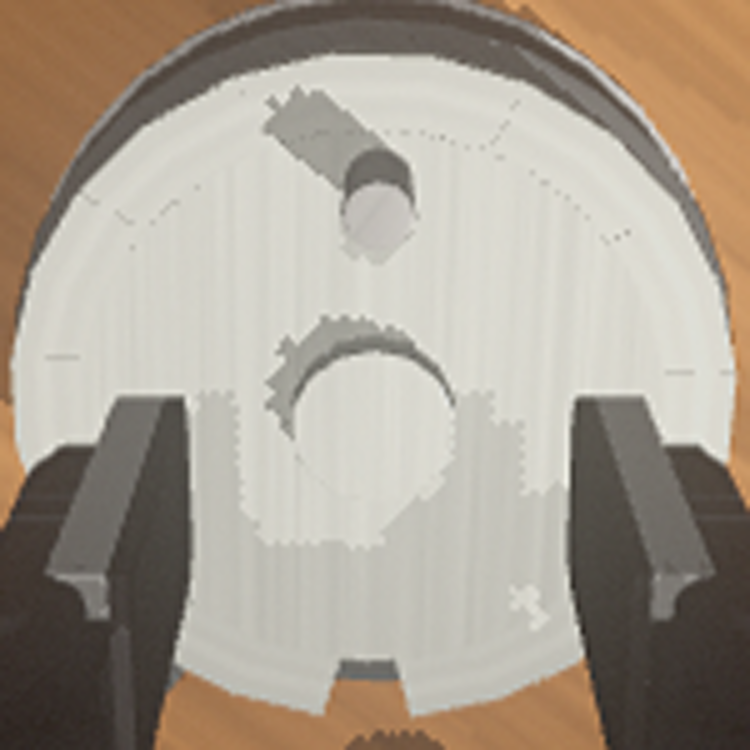

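```bash
python3 - <<'E'
from h import *
m=np.load('w1.npy',allow_pickle=True).item()
for n,p,z in [('stud',(378,218),.068),('hub',(374,425),.054),('notchin',(369,668),.046)]:
    print(n,back(m,((p[0]+.5)/5-.5+180,(p[1]+.5)/5-.5+150),z))
E
```

```text
stud [ 0.50629569 -0.06489306  0.068     ]
hub [ 0.53976338 -0.03795198  0.054     ]
notchin [ 0.58287753 -0.00338779  0.046     ]
```

```bash
python3 -c "
from g import *
go((.5078,-.0657,.072,129))"
```

```text
t 2.15 p [ 0.5079 -0.0702  0.1697] ang 129.6 F [-0.67 -5.29 -0.01] w 0.4645333463240834
-> [ 3.8  3.1 97.7] roll 0.01
```

>>> {"name": "arm_command", "arguments": {"series": [[30, [0, 0, 0], 0], [26, [0, 0, 0], 0]]}}

```text
t: 2.4
eef_pos: [0.5089, -0.0605, 0.1702]
tool_rot: [-0.0, 0.424, 0.906, 0.0]
contact_force: [-0.4, 0.0, -0.6]
gripper_width: 0.307
```

```bash
python3 -c "
from g import *
from h import *
from station import read_camera
m=camera_model('wrist')
go((.5078,-.0657,.072,129))
i=read_camera('wrist');cv2.imwrite('pics/w2.png',i)
np.save('w2.npy',m,allow_pickle=True)
crop(i,255,225,75,5,'pics/w2c.png')
go((.5078,-.0657,.072,129))
"
```

```text
t 2.4 p [ 0.5089 -0.0605  0.1702] ang 129.84 F [-0.44  0.03 -0.57] w 0.3069633090254207
-> [-3.4 -4.2 98.2] roll 0.015
pics/w2c.png 180 150 5
t 2.45 p [ 0.5089 -0.0602  0.1702] ang 129.89 F [ 0.11 -0.3  -0.16] w 0.30797521494066893
-> [-3.5 -4.4 98.2] roll 0.015
```

View pics/w2c.png

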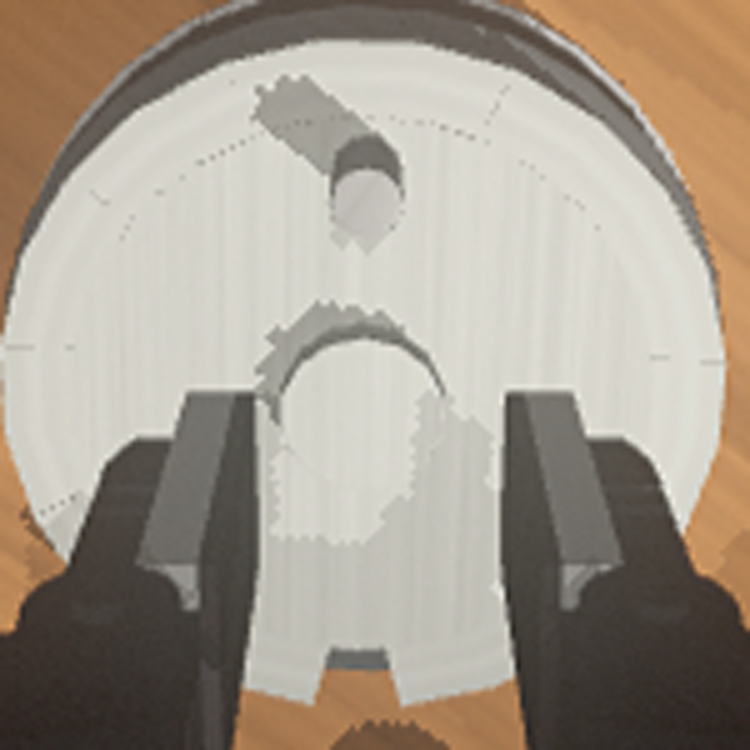

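```bash
python3 - <<'E'
from h import *
m=np.load('w2.npy',allow_pickle=True).item()
for n,p,z in [('stud',(367,203),.068),('hub',(362,411),.054),('notchin',(358,652),.046)]:
    print(n,back(m,((p[0]+.5)/5-.5+180,(p[1]+.5)/5-.5+150),z))
E
```

```text
stud [ 0.50600667 -0.06485028  0.068     ]
hub [ 0.53961161 -0.03829821  0.054     ]
notchin [ 0.58215162 -0.00424153  0.046     ]
```

>>> {"name": "arm_command", "arguments": {"series": [[26, [-3, -5, 0], 0.02], [26, [-3, -5, 25], 0.02], [26, [-3, -5, 50], 0.02], [26, [-3, -5, 75], 0.02], [26, [-3, -5, 90], 0.02], [26, [-3, -5, 98], 0.02], [26, [-3, -5, 98], 0.02]]}}

```text
t: 3.32
eef_pos: [0.507, -0.0672, 0.0722]
tool_rot: [-0.0, 0.433, 0.901, -0.0]
contact_force: [0.1, 0.4, -0.2]
gripper_width: 0.305
```

```bash
python3 -c "
from g import *
from h import *
from station import read_camera
m=camera_model('wrist')
go((.507,-.0655,.070,128.5))
i=read_camera('wrist');cv2.imwrite('pics/w3.png',i)
i=read_camera('scene');crop(i,248,200,50,7,'pics/s3c.png')
"
```

```text
t 3.325 p [ 0.507  -0.0672  0.0722] ang 128.63 F [ 0.11  0.4  -0.21] w 0.304841660020937
-> [1.3 1.1 2.2] roll 0.002
pics/s3c.png 198 150 7
```

View pics/w3.png

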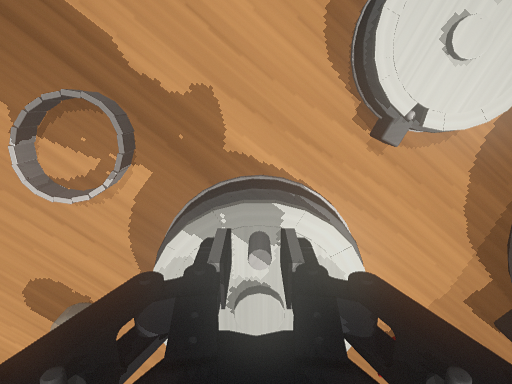

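View pics/s3c.png

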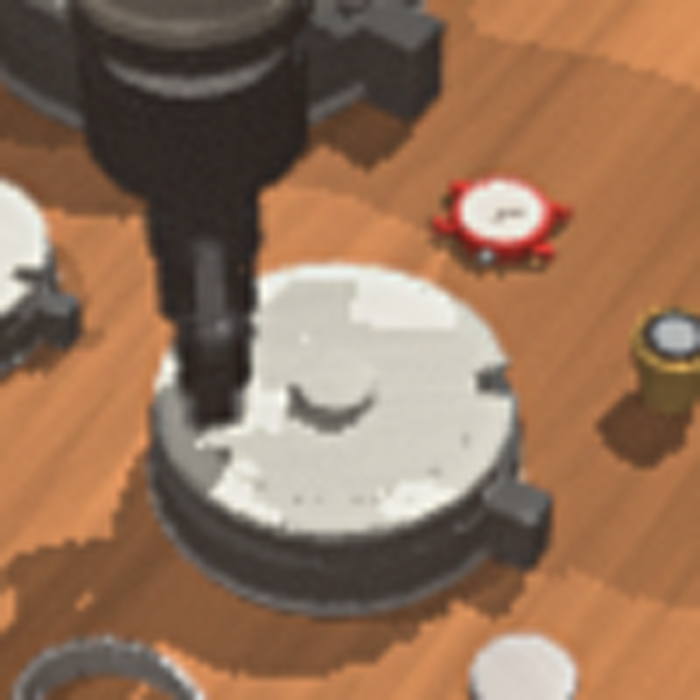

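```bash
python3 -c "
from g import *
c=np.array([.5413,-.038])
go(*[(c[0]+.044*np.cos(np.radians(a)),c[1]+.044*np.sin(np.radians(a)),.071,a-90) for a in np.linspace(218.5,186,9)])
"
```

```text
t 3.425 p [ 0.5075 -0.0673  0.0729] ang 128.62 F [-0.21 -0.49 -0.23] w 0.30470007433884566
-> [1.9 0.7 1.9] roll 0.002
-> [5.  0.8 1.9] roll 0.073
-> [8.1 1.2 1.9] roll 0.144
-> [11.2  1.7  1.9] roll 0.215
-> [14.2  2.5  1.9] roll 0.286
-> [17.2  3.5  1.9] roll 0.357
-> [20.   4.7  1.9] roll 0.428
-> [22.8  6.1  1.9] roll 0.498
-> [25.5  7.7  1.9] roll 0.569
```

>>> {"name": "arm_command", "arguments": {"series": [[15, [2, 1, 1], 0], [15, [2, 1, 1], 0], [15, [5, 1, 1], 0.07], [15, [8, 1, 1], 0.14], [15, [11, 2, 1], 0.215], [15, [14, 2.5, 1], 0.285], [15, [17, 3.5, 1], 0.355], [15, [17, 3.5, 1], 0.355]], "squeeze": 20}}

```text
t: 4.42
eef_pos: [0.4992, -0.0517, 0.0715]
tool_rot: [0.0, 0.585, 0.811, 0.0]
contact_force: [-0.2, 0.2, 0.0]
gripper_width: 0.173
```

```bash
python3 -c "
from g import *
from h import *
from station import read_camera
c=np.array([.5413,-.038])
go(*[(c[0]+.044*np.cos(np.radians(a)),c[1]+.044*np.sin(np.radians(a)),.071,a-90) for a in [198.2,192,186,184,182,180]])
i=read_camera('top');crop(i,262,192,50,7,'pics/t4c.png')
i=read_camera('scene');crop(i,248,200,50,7,'pics/s4c.png')
"
```

```text
t 4.425 p [ 0.4992 -0.0517  0.0715] ang 108.34 F [-0.15  0.24  0.04] w 0.17320467699312045
-> [-0.2  0.3  0.5] roll 0.002
-> [4.6 0.5 0.5] roll 0.111
-> [9.1 1.3 0.5] roll 0.215
-> [10.6  1.6  0.5] roll 0.25
-> [12.1  2.   0.5] roll 0.285
-> [13.6  2.5  0.5] roll 0.32
pics/t4c.png 212 142 7
pics/s4c.png 198 150 7
```

View pics/t4c.png

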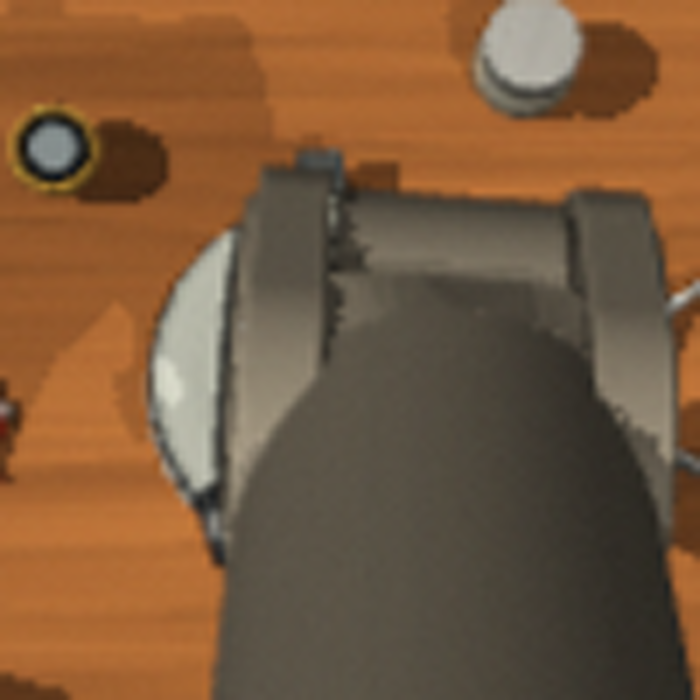

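View pics/s4c.png

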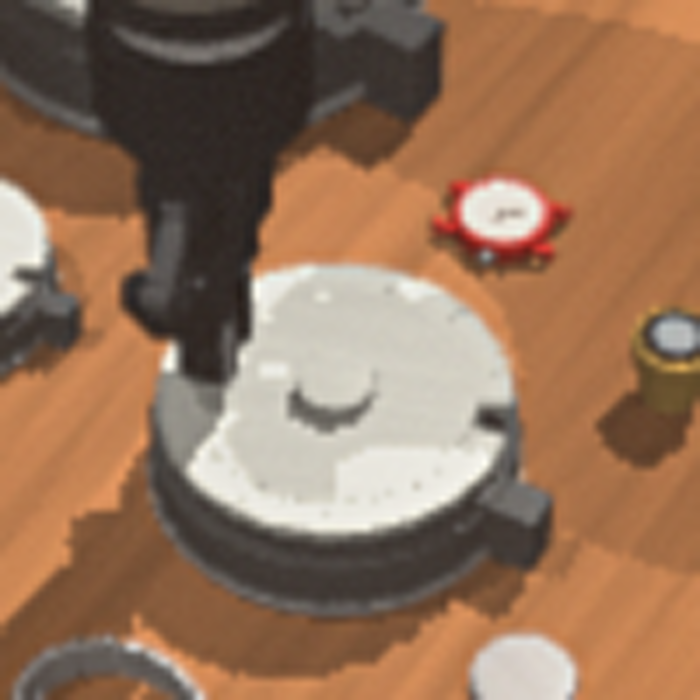

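>>> {"name": "arm_command", "arguments": {"series": [[15, [2.5, 0.3, 0], 0.055], [15, [4.5, 0.5, 0], 0.11], [15, [7, 1, 0], 0.16], [15, [9, 1.3, 0], 0.215], [15, [9, 1.3, 0], 0.215]]}}

```text
t: 5.15
eef_pos: [0.4974, -0.043, 0.0713]
tool_rot: [-0.0, 0.669, 0.743, -0.0]
contact_force: [-1.3, 0.3, -0.6]
gripper_width: 0.178
```

```bash
python3 -c "
from g import *
from h import *
from station import read_camera
c=np.array([.5413,-.038])
go(*[(c[0]+.044*np.cos(np.radians(a)),c[1]+.044*np.sin(np.radians(a)),.071,a-90) for a in [186,184,182,180]])
i=read_camera('scene');cv2.imwrite('pics/s5.png',i);crop(i,265,210,30,12,'pics/s5c.png')
"
```

```text
t 5.15 p [ 0.4974 -0.043   0.0713] ang 96.05 F [-1.27  0.28 -0.59] w 0.17799590687888528
-> [0.4 0.2 0.3] roll 0.001
-> [1.9 0.2 0.3] roll 0.036
-> [3.4 0.3 0.3] roll 0.071
-> [5.  0.4 0.3] roll 0.106
pics/s5c.png 235 180 12
```

View pics/s5c.png

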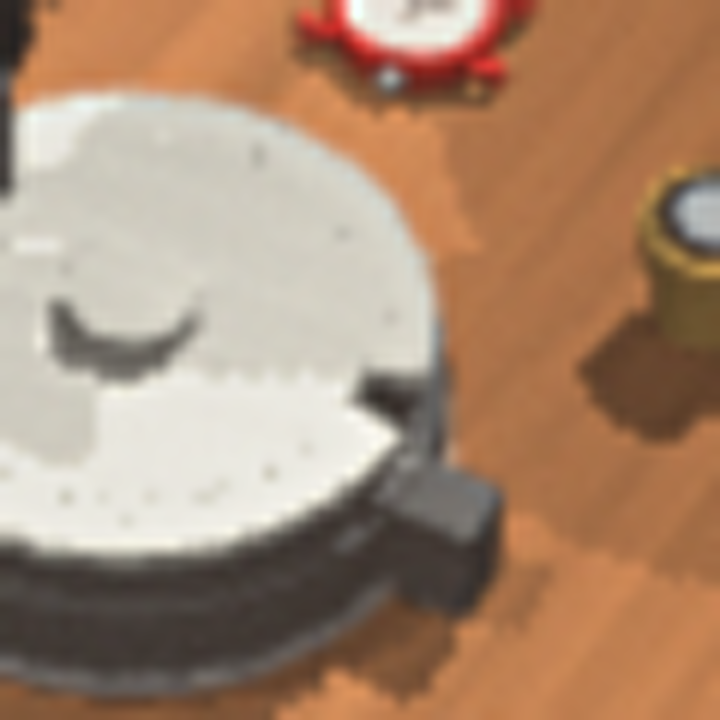

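```bash
cat > ov.py <<'E'
from h import *
def model(c,ta,la,dz=0):
    L=[]
    def P(x,y,z,a): a=np.radians(a);return [c[0]+x*np.cos(a)-y*np.sin(a),c[1]+x*np.sin(a)+y*np.cos(a),z]
    L.append(([P(.066*np.cos(t),.066*np.sin(t),.046-dz,0) for t in np.linspace(0,6.283,90)],(0,0,255)))
    L.append(([P(.070*np.cos(t),.070*np.sin(t),.0,0) for t in np.linspace(0,6.283,90)],(255,0,255)))
    L.append(([P(.015*np.cos(t),.015*np.sin(t),.054-dz,0) for t in np.linspace(0,6.283,40)],(0,160,0)))
    L.append(([P(.0655,.0085,.046-dz,la),P(.054,.006,.046-dz,la),P(.054,-.006,.046-dz,la),P(.0655,-.0085,.046-dz,la)],(255,0,0)))
    L.append(([P(.07,.009,.03,ta),P(.088,.009,.03,ta),P(.088,-.009,.03,ta),P(.07,-.009,.03,ta)],(0,255,255)))
    L.append(([P(.061+.004*np.cos(t),.004*np.sin(t),.037,ta) for t in np.linspace(0,6.283,24)],(255,255,0)))
    return L
def overlay(img,m,c,ta,la,u,v,h,s,name,dz=0):
    x,y=u-h,v-h; I=cv2.resize(img[y:y+2*h,x:x+2*h],None,fx=s,fy=s,interpolation=cv2.INTER_CUBIC)
    for pts,col in model(c,ta,la,dz):
        p=((proj(m,np.array(pts))-[x,y]+.5)*s-.5).round().astype(int)
        cv2.polylines(I,[p],False,col,1)
    cv2.imwrite(name,I)
E
python3 - <<'E'
from ov import *
overlay(cv2.imread('pics/s5.png'),camera_model('scene'),(.5425,-.0405),4,7,256,210,42,9,'pics/o1.png')
overlay(cv2.imread('pics/top0.png'),camera_model('top'),(.543,-.0365),4,39.5,262,192,38,9,'pics/o2.png')
E
```

```text
(no output)
```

View pics/o1.png

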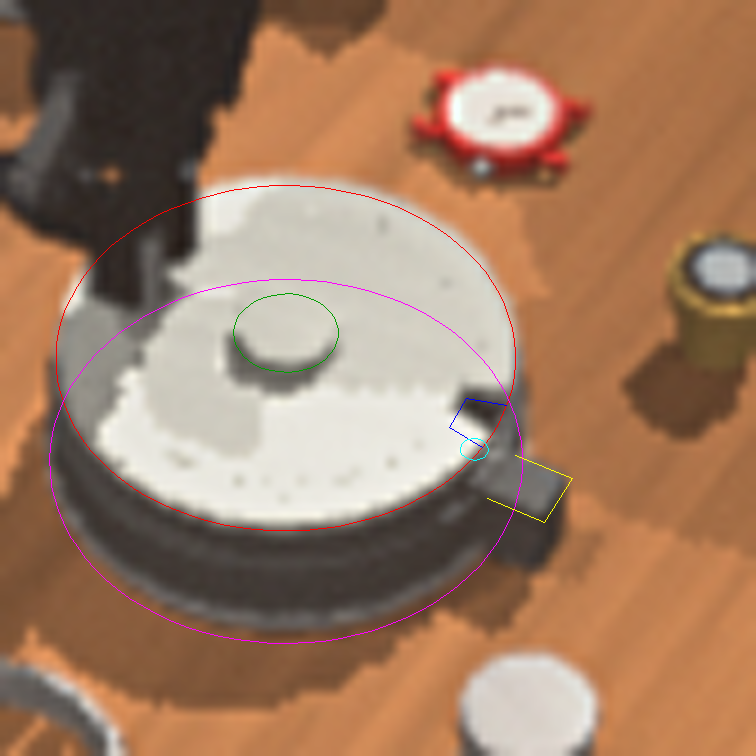

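View pics/o2.png

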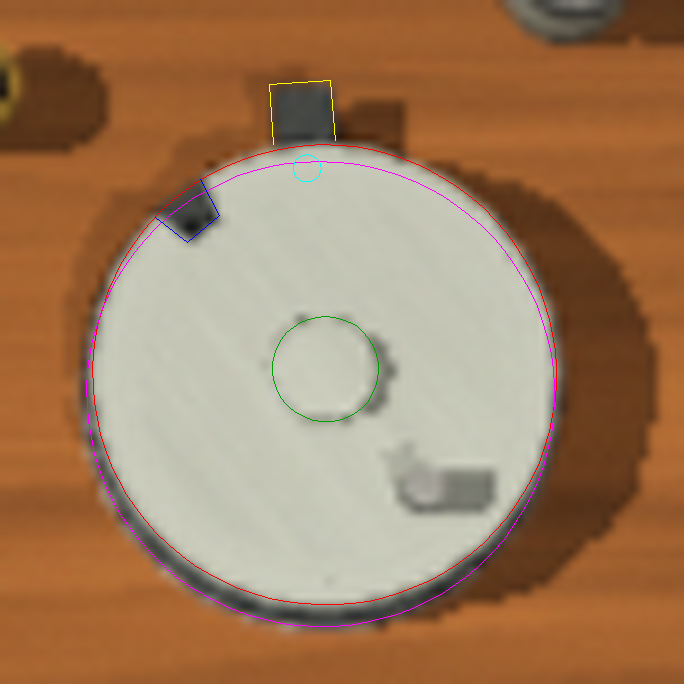

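>>> {"name": "arm_command", "arguments": {"series": [[15, [1.5, 0.2, 0], 0.035], [15, [3, 0.3, 0], 0.07], [15, [4, 0.3, 0], 0.09], [15, [4, 0.3, 0], 0.09]]}}

```text
t: 5.7
eef_pos: [0.4973, -0.0387, 0.0712]
tool_rot: [-0.0, 0.702, 0.712, -0.0]
contact_force: [-0.6, -0.5, -0.6]
gripper_width: 0.172
```

```bash
python3 -c "
from g import *
from ov import *
from station import read_camera
c=np.array([.5413,-.038])
go(*[(c[0]+.044*np.cos(np.radians(a)),c[1]+.044*np.sin(np.radians(a)),.071,a-90) for a in [182,181,180,179,178]])
i=read_camera('scene');cv2.imwrite('pics/s6.png',i)
overlay(i,camera_model('scene'),(.542,-.0405),3,3,256,210,42,9,'pics/o3.png')
"
```

```text
t 5.7 p [ 0.4973 -0.0387  0.0712] ang 90.82 F [-0.63 -0.48 -0.55] w 0.17175644024594647
-> [-0.9 -0.   0.2] roll -0.021
-> [-0.1 -0.   0.2] roll -0.003
-> [ 0.7 -0.   0.2] roll 0.014
-> [1.4 0.  0.2] roll 0.032
-> [2.2 0.  0.2] roll 0.049
```

View pics/o3.png

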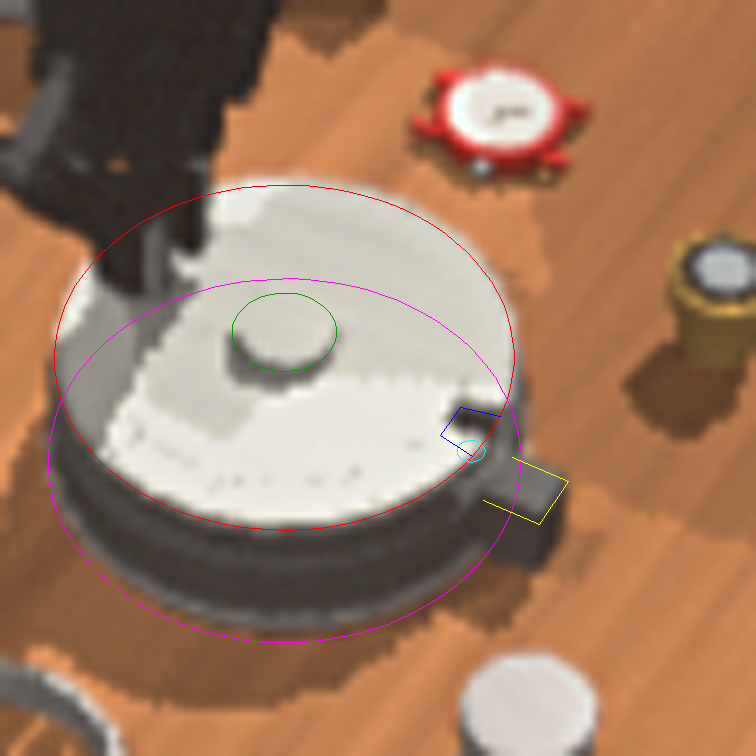

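>>> {"name": "arm_command", "arguments": {"series": [[22, [0, 0, 0], 0.0], [22, [0, 0, 0], 0.0], [22, [0, 0, -20], 0], [22, [0, 0, -45], 0], [60, [0, 15, -75], 0], [80, [0, 40, -100], 0], [80, [0, 60, -115], 0], [80, [0, 60, -115], 0]]}}

```text
t: 6.75
eef_pos: [0.5591, -0.0378, 0.1873]
tool_rot: [0.001, 0.702, 0.712, 0.001]
contact_force: [-1.1, 0.3, 0.8]
gripper_width: 0.935
```

```bash
python3 -c "
from g import *
from ov import *
from station import read_camera
m=camera_model('wrist')
go((.5413,-.038,.08,90))
i=read_camera('wrist');cv2.imwrite('pics/w7.png',i);np.save('w7.npy',m,allow_pickle=True)
print(proj(m,[.5413,-.038,.054]),proj(m,[.605,-.034,.046]))
"
```

```text
t 6.75 p [ 0.5591 -0.0378  0.1873] ang 90.83 F [-1.09  0.29  0.77] w 0.9352795063922562
-> [ 1.000e-01 -1.820e+01  1.073e+02] roll 0.015
[[255.9602738 165.6305645]] [[259.14610803 227.92183683]]
```

View pics/w7.png

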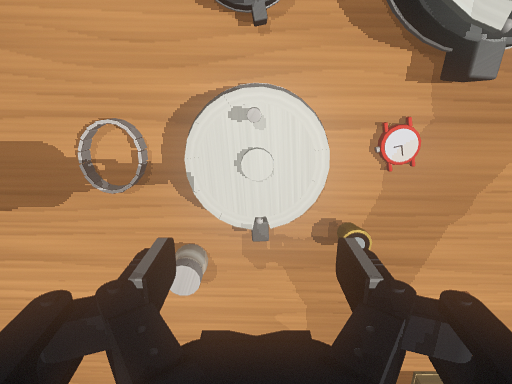

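Good clear view: hub (257,164), lug (260,230), notch near (260,220). I'll enlarge it.

```bash
python3 -c "
from h import *
i=cv2.imread('pics/w7.png')
crop(i,260,225,25,14,'pics/w7c.png')
from ov import *
overlay(i,np.load('w7.npy',allow_pickle=True).item(),(.541,-.038),3,3,257,170,80,5,'pics/o7.png')
"
```

```text
pics/w7c.png 235 200 14
```

View pics/w7c.png

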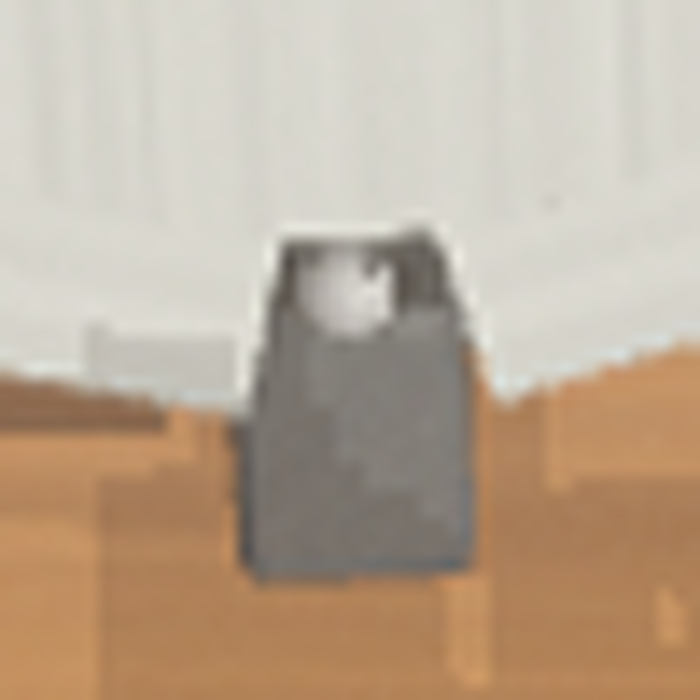

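View pics/o7.png

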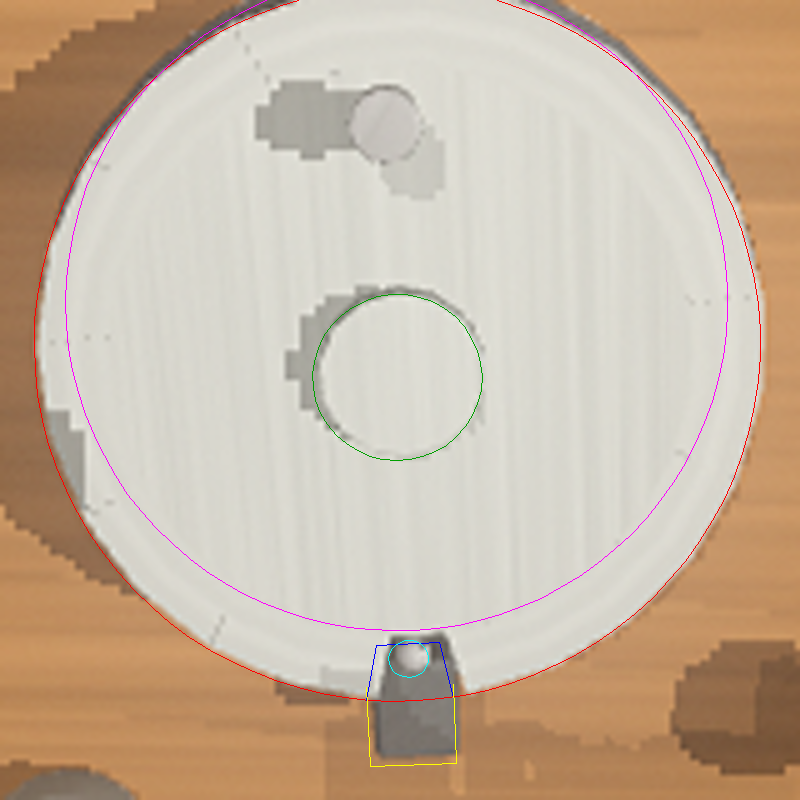

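The pin is visible in the notch, at crop (348,290) against a notch centre of about 363. That is roughly 1.2 mm off centre, with about 2.6 mm of clearance, so I'll press now.

>>> {"name": "arm_command", "arguments": {"series": [[0, [0, -10, 20], 0], [0, [0, -18, 45], 0], [0, [0, -18, 70], 0], [0, [0, -18, 95], 0], [0, [0, -18, 100], 0], [0, [0, -18, 100], 0]]}}

```text
t: 7.55
eef_pos: [0.5386, -0.0384, 0.086]
tool_rot: [-0.0, 0.702, 0.712, -0.001]
contact_force: [-0.4, 0.1, -0.3]
gripper_width: 0.002
```

```bash
python3 -c "
from g import *
from station import read_camera
from h import *
i=read_camera('scene');crop(i,248,200,50,7,'pics/s8c.png')
go((.541,-.038,.072,90.8),(.541,-.038,.062,90.8))
"
```

```text
pics/s8c.png 198 150 7
t 7.6 p [ 0.5392 -0.0384  0.0866] ang 90.8 F [-0.43  0.1   0.38] w 0.00046951908175022383
-> [ 0.3  1.8 14.6] roll 0.0
-> [ 0.3  1.8 24.6] roll 0.0
```

View pics/s8c.png

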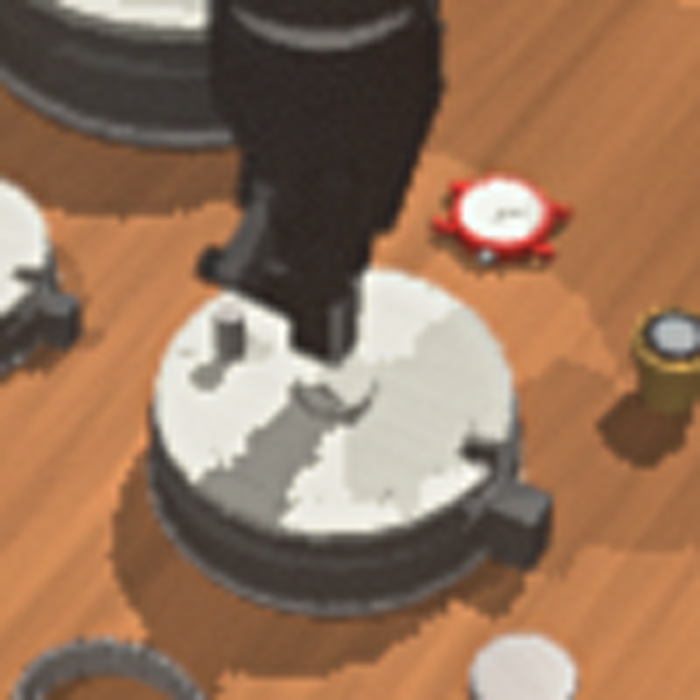

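Tips are just above the hub, so I'll go down to contact gently.

>>> {"name": "arm_command", "arguments": {"series": [[0, [0, 2, 8], 0], [0, [0, 2, 12], 0], [0, [0, 2, 14], 0], [0, [0, 2, 16], 0], [0, [0, 2, 16], 0]]}}

```text
t: 8.22
eef_pos: [0.5414, -0.0382, 0.0703]
tool_rot: [-0.0, 0.702, 0.712, 0.0]
contact_force: [-0.1, 0.0, -0.1]
gripper_width: -0.003
```

```bash
python3 -c "
from g import *
go((.541,-.038,.072,90.8),(.541,-.038,.062,90.8))
"
```

```text
t 8.225 p [ 0.5414 -0.0382  0.0703] ang 90.81 F [-0.13  0.02 -0.12] w -0.0033293229493653017
-> [ 0.2 -0.4 -1.7] roll 0.0
-> [ 0.2 -0.4  8.3] roll 0.0
```

>>> {"name": "arm_command", "arguments": {"series": [[0, [0, 0, 1], 0], [0, [0, 0, 2], 0], [0, [0, 0, 3], 0], [0, [0, 0, 3], 0]]}}

```text
t: 8.72
eef_pos: [0.5414, -0.0382, 0.0672]
tool_rot: [0.0, 0.702, 0.712, 0.0]
contact_force: [0.8, 0.1, 1.7]
gripper_width: 0.001
```

>>> {"name": "arm_command", "arguments": {"series": [[0, [0, 0, 1], 0], [0, [0, 0, 2], 0], [0, [0, 0, 2], 0]]}}

```text
t: 9.1
eef_pos: [0.5415, -0.0383, 0.0652]
tool_rot: [0.0, 0.702, 0.712, 0.0]
contact_force: [0.1, 0.3, 0.6]
gripper_width: 0.002
```

>>> {"name": "arm_command", "arguments": {"series": [[0, [0, 0, 1], 0], [0, [0, 0, 2], 0], [0, [0, 0, 2], 0]]}}

```text
t: 9.48
eef_pos: [0.5414, -0.0383, 0.0632]
tool_rot: [0.0, 0.702, 0.712, 0.0]
contact_force: [0.5, 0.2, 1.0]
gripper_width: 0.0
```

```bash
python3 -c "
from g import *
from station import read_camera
from h import *
i=read_camera('scene');crop(i,248,200,50,7,'pics/s9c.png')
go((.541,-.038,.062,90.8))
"
```

```text
pics/s9c.png 198 150 7
t 9.525 p [ 0.5415 -0.0382  0.0632] ang 90.81 F [-0.13  0.34  1.06] w 0.002092644954520908
-> [ 0.2 -0.5  1.2] roll 0.0
```

View pics/s9c.png

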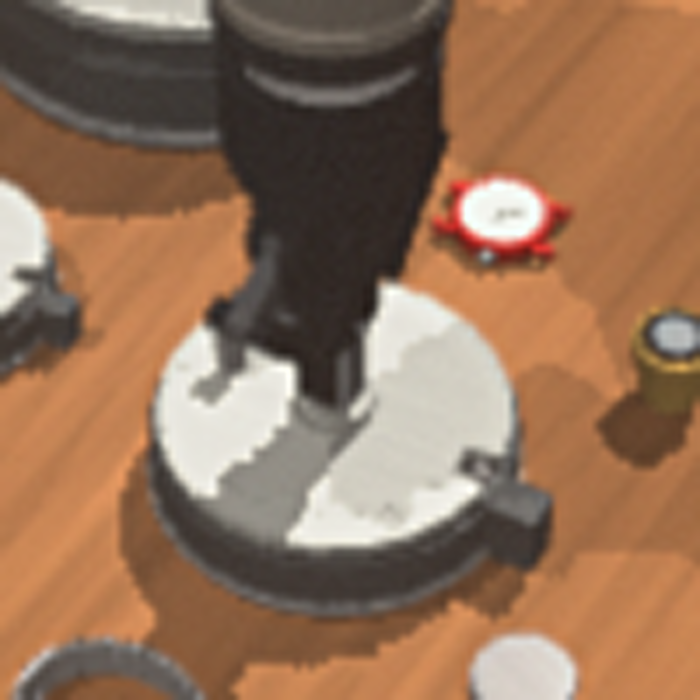

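The lid is sinking and the pin stands in the notch. I'll continue in small steps until the force rises.

>>> {"name": "arm_command", "arguments": {"series": [[0, [0, 0, 1], 0], [0, [0, 0, 1.5], 0], [0, [0, 0, 1.5], 0]]}}

```text
t: 9.9
eef_pos: [0.5414, -0.0383, 0.0617]
tool_rot: [0.0, 0.702, 0.712, 0.0]
contact_force: [-0.4, -0.2, 2.3]
gripper_width: -0.004
```

>>> {"name": "arm_command", "arguments": {"series": [[0, [0, 0, 0.5], 0], [0, [0, 0, 1], 0], [0, [0, 0, 1], 0]]}}

```text
t: 10.28
eef_pos: [0.5415, -0.0382, 0.061]
tool_rot: [0.0, 0.702, 0.712, 0.0]
contact_force: [-1.5, 0.7, 4.4]
gripper_width: 0.001
```

>>> {"name": "arm_command", "arguments": {"series": [[0, [0, 0, 0.5], 0], [0, [0, 0, 1], 0], [0, [0, 0, 1], 0]]}}

```text
t: 10.65
eef_pos: [0.5415, -0.0383, 0.0608]
tool_rot: [-0.0, 0.702, 0.712, 0.0]
contact_force: [-3.2, 0.6, 14.0]
gripper_width: -0.002
```

>>> {"name": "arm_command", "arguments": {"series": [[0, [0, 0, 0.5], 0], [0, [0, 0, 1], 0], [0, [0, 0, 1], 0]]}}

```text
t: 11.02
eef_pos: [0.5416, -0.0383, 0.0606]
tool_rot: [-0.0, 0.702, 0.712, 0.0]
contact_force: [-6.6, -0.0, 23.0]
gripper_width: 0.001
```

The lid is at a hard stop: the TCP is at 0.0608, against 0.061 expected for home, and the force has risen to 23 N. I'll back off straight up and look.

>>> {"name": "arm_command", "arguments": {"series": [[0, [0, 0, -2], 0], [0, [0, 0, -6], 0], [0, [0, 0, -20], 0], [0, [0, 0, -50], 0], [40, [0, 10, -90], 0], [80, [0, 18, -120], 0], [80, [0, 18, -125], 0], [80, [0, 18, -125], 0]]}}

```text
t: 12.02
eef_pos: [0.5589, -0.0379, 0.1838]
tool_rot: [-0.0, 0.702, 0.712, -0.0]
contact_force: [-0.3, 0.6, -0.3]
gripper_width: 0.847
```

```bash
python3 -c "
from g import *
from ov import *
from station import read_camera
m=camera_model('wrist')
go((.5413,-.038,.08,90))
i=read_camera('wrist');cv2.imwrite('pics/w10.png',i)
crop(i,260,215,35,10,'pics/w10c.png')
i=read_camera('scene');overlay(i,camera_model('scene'),(.542,-.0405),2,2,256,210,42,9,'pics/o10.png',.010)
"
```

```text
t 12.025 p [ 0.5589 -0.0379  0.1838] ang 90.81 F [-0.25  0.65 -0.26] w 0.8468221943415412
-> [  0.2 -17.6 103.8] roll 0.014
pics/w10c.png 225 180 10
```

View pics/w10c.png

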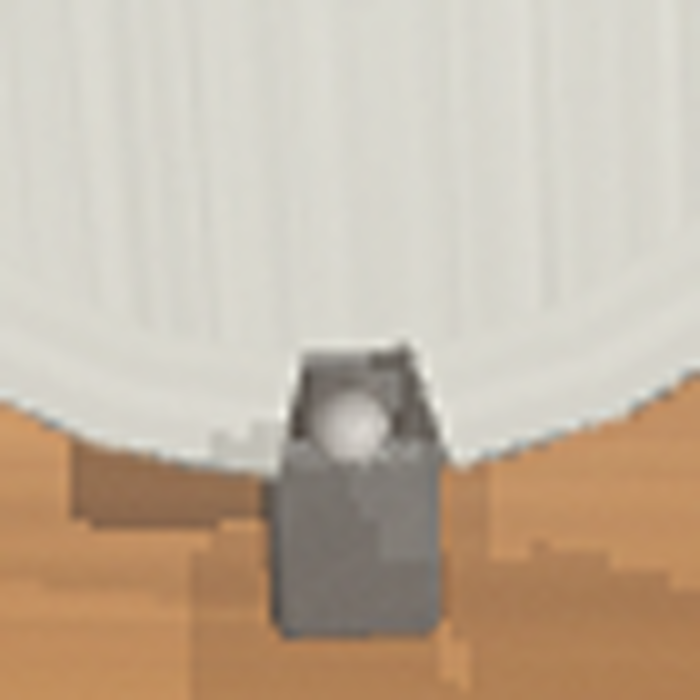

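View pics/o10.png

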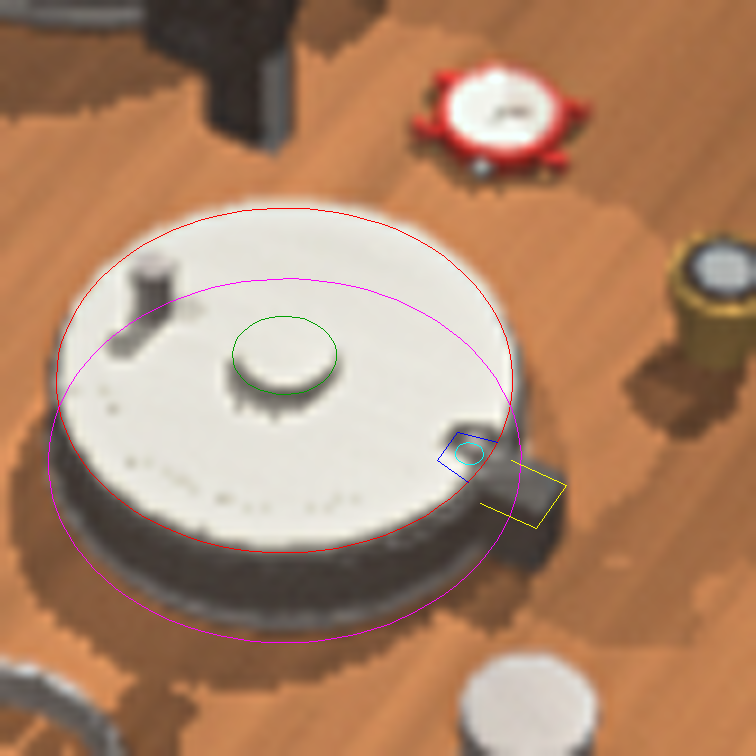

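```bash
python3 -c "
from station import bot
print(bot.hand_in())"
```

```text
the job is handed in; nothing more can be done
None
```

The lid of the middle-sized tin looks fully home with the pin standing in its notch, and the job is handed in. The hand-in itself gave no verdict.

- **Turning the lid:** I loosely straddled the stud with the fingertips and pushed it round about 36° clockwise. The wrist camera then showed the pin inside the notch, about 1.2 mm off centre.
- **Pressing down:** I pressed the hub with closed fingertips in 1–3 mm steps. The lid went down under about 1–4 N and stopped hard with the TCP at 0.0606–0.0608 m, where 0.061 m was expected for home. The force peaked at about 23 N, under the 60 N limit.
- **Last checks:** After backing off, the hand was about 0.12 m above the tin and the force reading was near zero. The picture showed the pin in the notch and the lid rim matching the model 10 mm down. The robot touched nothing on the table except the lid. I didn't measure the bystanders again, but those in view of the last picture had not visibly moved. The job took about 12 s of the 38 s allowed.
- **Disagreement:** The cameras differed by 2–5 mm on the tin's centre. I therefore judged the alignment from the wrist view, where pin and notch show together.

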